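# Hold plating tweezers at the marked gap on the tip gauge

### The arm

A 7-joint arm with a two-finger parallel gripper is mounted at the origin on a cart in front of the work surface, level with it; the furniture and walls round the work are solid. World frame = base frame: x ahead of the robot, y to its left, z up, the work surface at z = 0. Lengths are in mm, angles in rad, forces in N, time in s.
With the tool pointing down it reaches from about 400 to 925 mm from the base axis. Payload 5.6 kg.
Tool frame: the origin (TCP) lies where the fingers leave the gripper's body, on its centre line; the fingertips stand 73 mm ahead of it and the grasp point (between the pads) lies 54 mm ahead of it; z points along the fingers, y is the line along which they close (so a half turn about z gives the same grasp; the last joint's range is limited). The gripper opens to 85 mm and grips with 20 to 120 N. Pads are 22 mm wide; open, the fingers measure 114 mm over their backs; the gripper's body (76 mm by 85 mm) begins 54 mm behind the grasp point. The pads swing forward as they close: fully open they stand 13 mm farther back than shut.
Start: joints at [-1.177, 0.468, -0.012, 1.603, 0.006, 1.071, -0.056], TCP at [275.013, 588.959, 303.89] pointing down, gripper open.
Joint ranges: [-2.53, 2.53], [-0.31, 2.02], [-1.57, 1.55], [0.28, 2.44], [-1.29, 4.43], [0.15, 1.84], [-2.92, 2.92]. Speed limits (rad/s): [2.57, 2.57, 3.14, 3.14, 3.14, 3.14, 3.14].

### API

Orientations are given as a rotation vector (axis times angle).
In Python, from plant import robot gives the robot as it stands. The module is installed in compiled form; this text tells all that it offers.
- The arm moves only by the shell command python3 -m pendant 'ROWS'. ROWS is text: rows parted by semicolons, each of 7 numbers parted by spaces: the shift along the tool's x, y, z as a fraction of full scale, then the turn, a rotation vector about the tool's x, y, z as a fraction of full scale, then the finger opening in mm, from 0 to 85.4. In form: tx ty tz wx wy wz grip; .... A call has 1 to 12 rows; each row is the pose to reach, as a shift and turn from the pose commanded when the call began, along the tool's axes at that moment, turning the shorter way round; what a row does not reach only later rows make up. Full scale, the value 1, is 0.1 m for a shift and pi rad for a turn. A row lasts 1/8 s, in which the tool goes at most 62.5 mm and 10.7 degrees, less where a joint would pass 70% of its speed; a pose out of reach is approached as far as the arm can. A call with a number of a shift or a turn outside -1 to 1 is refused whole. A call with a gripper value outside its range is refused whole. The fingers move at their own pace and stop on an object; the grip force is fixed at half the most. Time passes only in rows, so rows that repeat a pose let the fingers close. It gives the time, the measured TCP pose, the force and the opening at its end, in the units of the state.
- robot.sense(): the state, without advancing time (a new reading comes with each control period).
- robot.read_camera(name): name is "scene" or "top"; returns (picture, depth): 384x512x3 uint8, blue, green, red; 384x512 float32, mm along the optical axis (not along the pixel's ray), 0 where there is no reading.
- robot.get_calibration(name): a dict with "fovy" (degrees; the focal length in pixels is half the picture's height over the tangent of half this angle, whatever the lens; pixels are square), "cx", "cy" (the principal point, pixels), "rvec" (rotation vector, rad) and "tvec" (3), from world to camera coordinates, as OpenCV has them. Camera axes: x right, y down, z forward; pixel columns grow to the right and rows downward; lengths in mm; the calibration is good to about 2 mm. A picture is of the moment at which its call begins. get_calibration takes no time and is no camera call.
- robot.job_done(): hands the job in, once; it reports no verdict.
Trained networks look in the newest picture that a camera, given by its name, has taken for a name from the list of things; names that differ only in an ending like _2 or _b are one class to them, and where a whole thing is asked for, a point or a joint stands for the part that bears it (a point fixed in the world has none). Each returns a list of dicts, best first, with "conf" (0 to 1); they miss things now and then, are a little off and sometimes report something else, mostly with a low value. They report only what shows in the picture. A call takes as long as a camera call.
- robot.spot_in(thing, camera): "bbox" ([left, top, right, bottom] in pixels, round what is visible of it).
The state is a dict: "time_s": time; "q": joint angles; "qd": joint speeds; "joint_torque": joint torques, N m; "position": TCP position; "orientation": TCP orientation; "wrist_force": force on the tool from outside, world axes, zero at the start; "wrist_torque": the same for the moment, N m; "finger_gap": opening from 0.0 (shut) to 1.0 (fully open).
Only numpy, scipy, OpenCV 4.12 (cv2) and the standard library are available. Lean on these libraries where they do the work, as an engineer would, in place of code of your own. Each camera call takes 0.05 s, during which the arm holds its last target. There are 200 camera calls.

### The job

Set up the tip gauge by turning its white head by the black bar until the pointer lines up with the yellow line on the base. Then pick up the sprung plating tweezers by their blue grips, squeeze them until the tips are 30 mm apart, and hold them level and steady just above the gauge plate without touching it, one tip over each red dot. Keep that gap still for two seconds and finish while still holding them there; leave the mug, jars, creamers and can where they stand.

Things in the scene. Friction and masses are not known exactly. Their poses are not given: they have to be found in the camera images.
- gauge_base: Base of the tip gauge, fixed to the worktop: dark steel disc, 144 mm across, 14 mm high. Origin at the centre of its underside, on the vertical swivel axis. Its front is its -x (about toward world -y); there a yellow line lies on its top, 58 to 71 mm from the axis, with white ticks every 0.2 rad either side.
- gauge_swivel (a joint): Angle of the white gauge head about the vertical axis, rad, growing counter-clockwise seen from above; 0 = the black pointer at the middle of its front edge is on the yellow line. Starts at 0.5 to 1.1, stays where left (friction 0.06 N m). Head yaw = base yaw + this. The plate is 80 x 70 x 8 mm, 55 mm of it in front of the axis, its top at z = 26 mm.
- gauge_bar (a point): Top middle of the black upright bar on the head, on the swivel axis, 55 mm above the worktop. The bar is 40 mm long along the head's x (front to back), 12 mm thick (pinch it there) and stands 29 mm above the plate.
- dot_a (a point): Centre of one red dot, on the plate's top (z = 26 mm). Dots are 14 mm across with a white centre point, lie 42 mm in front of the axis and 30 mm apart; dot_a is 15 mm to the head's +y side. Axes as the head's.
- dot_b (a point): Centre of the other red dot, 15 mm to the head's -y side.
- tweezers: Sprung steel plating tweezers, 253 mm long, about 75 g, standing on edge with the two blades side by side. Origin under the middle of the blue ribbed grips, midway between the blades, level with the grips' lower edges; x points to the tips, z up. Grips from x = -23 to +23 mm, 22 mm high. Tips at x = +120 mm, 11 mm above the origin; joined end at x = -133 mm.
- squeeze_a (a joint): How far a blade is squeezed, rad; the other moves as much. 0 = free: tips 60 mm apart, 56 mm wide over the grips. 0.0625 = tips 30 mm apart, 41 mm over the grips, whose outer faces are then parallel. 0.12 = tips almost shut. 1 mm of grip width is 2 mm of tip gap. Spring force about 8 N on each grip at the 30 mm gap.
- tip_a (a point): End of the tweezer tip on the tweezers' +y side (blade 7 mm high there, centred on this point, 3 mm thick).
- tip_b (a point): End of the tweezer tip on the tweezers' -y side.
- mug: Green and white mug, 78 x 116 x 101 mm, bystander at the back right; origin at the centre of its underside.
- salt: Salt jar, 45 mm across, 105 mm high, bystander at the back left; origin under its centre.
- pepper: Pepper jar, 44 mm across, 105 mm high, bystander at the back left; origin under its centre.
- soda_can: Drink can, 66 mm across, 168 mm high, bystander at the back; origin under its centre.
- creamer_x: Creamer cup, 39 mm across, 24 mm high, bystander in front of the toaster oven; origin under its centre.
- creamer_y: Another creamer cup, the same.

How it is judged:
By the outcome, as a careful person would: the job done as asked, in the order asked, and still so for the second after the job is handed in, while the arm keeps its last pose, push and grip.
It also fails if it takes over 45 s, if anything falls off the work surface, if the arm or the gripper's body presses on something with over 40 N, if the wrist force passes 120 N, or if a joint passes its speed limit or range.

## Working session

There is one attempt and no reset: what is moved stays moved. The work goes in short steps, Python scripts to look and compute and a shell command to move; the robot and the scene stay as the last step left them, time stands still between calls to the robot, and variables do not carry over. Pictures are saved under pics/ and viewed, on a budget of 14 in all, crops included, one or two more only if the job needs it, and the job is handed in when it is done.

```bash
mkdir -p pics
cat > h.py <<'E'
import numpy as np, cv2
from scipy.spatial.transform import Rotation as R
from plant import robot
def cal(n):
    c=robot.get_calibration(n); f=192/np.tan(np.radians(c['fovy'])/2)
    return f,c['cx'],c['cy'],R.from_rotvec(np.ravel(c['rvec'])).as_matrix(),np.ravel(c['tvec'])
def ray_z(n,u,v,z):  # pixel -> world at height z
    f,cx,cy,M,t=cal(n); d=M.T@np.array([(u-cx)/f,(v-cy)/f,1]); o=-M.T@t
    return o+d*(z-o[2])/d[2]
def proj(n,p):
    f,cx,cy,M,t=cal(n); q=M@np.array(p,float)+t; return np.array([f*q[0]/q[2]+cx,f*q[1]/q[2]+cy])
def cloud(n,D):
    f,cx,cy,M,t=cal(n); v,u=np.mgrid[0:384,0:512]
    P=np.stack([(u-cx)/f*D,(v-cy)/f*D,D],-1); W=(P-t)@M; W[D==0]=np.nan; return W
def shift(target, s=None):  # world TCP target -> tool-frame shift fraction
    s=s or robot.sense(); return R.from_rotvec(s['orientation']).as_matrix().T@(np.array(target)-s['position'])/100
E
python3 - <<'E'
from h import *
np.set_printoptions(precision=3,suppress=True)
s=robot.sense();print(s['time_s'],s['position'],s['orientation'],R.from_rotvec(s['orientation']).as_matrix())
for n in('scene','top'):
    I,D=robot.read_camera(n);cv2.imwrite(f'pics/{n}1.png',I);np.savez(f'{n}1.npz',I=I,D=D)
    c=cal(n);print(n,c[0],-c[3].T@c[4],c[3])
    for t in('gauge_base','gauge_swivel','tweezers','dot_a','tip_a','gauge_bar'):
        print(t,[(np.round(d['bbox']),round(d['conf'],2)) for d in robot.spot_in(t,n)][:3])
print(robot.sense()['time_s'])
E
```

```text
0.0 [274.876 588.559 302.934] [-0.681 -3.067  0.003] [[-0.906  0.423 -0.001]
 [ 0.423  0.906 -0.002]
 [-0.    -0.002 -1.   ]]
scene 446.6409735001349 [  98.709 -300.975  849.226] [[ 0.459 -0.888 -0.01 ]
 [-0.736 -0.374 -0.564]
 [ 0.497  0.266 -0.826]]
gauge_base [(array([145., 167., 212., 220.]), 0.81)]
gauge_swivel [(array([160., 168., 204., 206.]), 0.67)]
tweezers [(array([193., 224., 318., 272.]), 0.61), (array([297., 170., 353., 221.]), 0.17)]
dot_a [(array([158., 172., 202., 202.]), 0.87)]
tip_a [(array([208., 224., 310., 263.]), 0.72), (array([196., 250., 307., 272.]), 0.6), (array([197., 224., 317., 274.]), 0.39)]
gauge_bar [(array([159., 169., 204., 205.]), 0.64), (array([179.,  72., 218., 129.]), 0.47)]
top 437.600628964048 [ 458.491  -30.38  1003.623] [[-0.007 -1.     0.006]
 [-0.995  0.007 -0.104]
 [ 0.104 -0.007 -0.995]]
gauge_base [(array([150., 176., 210., 238.]), 0.62)]
gauge_swivel [(array([161., 178., 205., 223.]), 0.68), (array([244., 225., 328., 252.]), 0.17)]
tweezers [(array([266., 216., 340., 245.]), 0.8)]
dot_a [(array([162., 178., 202., 222.]), 0.72)]
tip_a [(array([246., 216., 289., 224.]), 0.71), (array([231., 238., 296., 251.]), 0.46)]
gauge_bar [(array([158., 178., 202., 223.]), 0.93)]
0.7
```

View pics/top1.png

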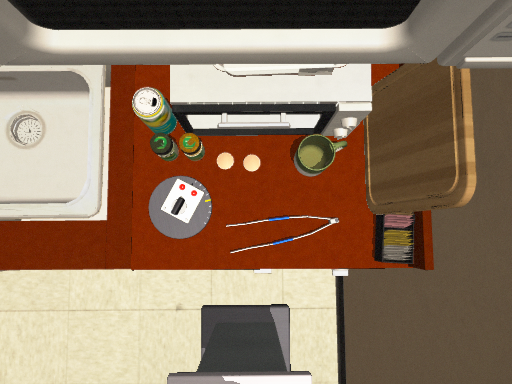

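View pics/scene1.png

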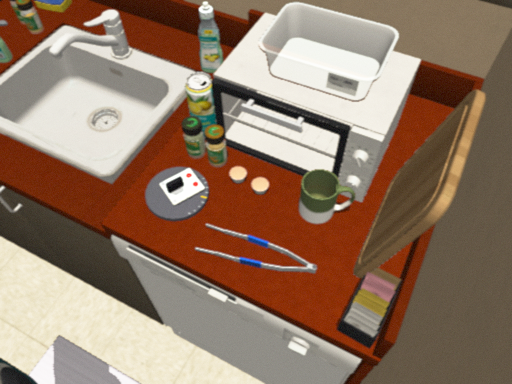

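Top view: the gauge is at about (181,207), with its yellow line on the right near (209,200) and the red dots at (182,187) and (194,193). The tweezers have their grips at (278,218) and (284,240), tips on the left and joint on the right at (335,219). The scene view agrees. Next I measure by colour.

```bash
cat > m.py <<'E'
from h import *
np.set_printoptions(precision=1,suppress=True)
def blobs(m,mn=3):
    k,l,st,c=cv2.connectedComponentsWithStats(m.astype(np.uint8)); return [(st[i,4],c[i]) for i in range(1,k) if st[i,4]>=mn]
def measure(n,I):
    H=cv2.cvtColor(I,cv2.COLOR_BGR2HSV).astype(int);h,s,v=H[...,0],H[...,1],H[...,2]
    out={}
    V,U=np.mgrid[0:384,0:512]
    for col,m,z in(('blue',(h>105)&(h<130)&(s>150)&(v>80),11),):
        for a,c in blobs(m,8): print(n,col,a,c,ray_z(n,*c,z))
    # gauge window
    w=np.hypot(U-(181 if n=='top' else 178),V-(207 if n=='top' else 193))<(34 if n=='top' else 36)
    yel=w&(h>18)&(h<36)&(s>120)&(v>120)
    for a,c in blobs(yel,2): print(n,'yellow',a,c,ray_z(n,*c,14))
    red=w&((h<8)|(h>172))&(s>120)&(v>140)
    for a,c in blobs(red,3): print(n,'red',a,c,ray_z(n,*c,26))
    wh=w&(s<40)&(v>190)
    for a,c in blobs(wh,40): print(n,'white',a,c,ray_z(n,*c,26))
    bk=w&(v<40)
    for a,c in blobs(bk,3): print(n,'black',a,c,ray_z(n,*c,55))
    disc=w&(s<60)&(v>45)&(v<140)
    for a,c in blobs(disc,100): print(n,'disc',a,c,ray_z(n,*c,14))
if __name__=='__main__':
    for n in('top','scene'):
        d=np.load(f'{n}1.npz');I=d['I'];measure(n,I)
        W=cloud(n,d['D'])
        if n=='top':
            for u,v in((250,300),(220,250),(181,230),(196,205),(278,218),(284,240)): print(u,v,W[v,u],I[v,u])
    a=np.load('top1.npz')['I'][170:260,140:350]; b=np.load('scene1.npz')['I'][160:280,140:330]
    a=cv2.resize(a,None,fx=3.8,fy=3.8,interpolation=cv2.INTER_CUBIC);a=a[:, :800]
    cv2.imwrite('pics/c1.png',a)
E
python3 m.py
```

```text
top blue 34 [278.  218.4] [493.6 -90.2  11. ]
top blue 41 [282.5 241. ] [442.8 -99.7  11. ]
top yellow 12 [207.5 200. ] [536.3  69.3  14. ]
top red 27 [181.8 186.5] [566.1 125.9  26. ]
top red 27 [193.5 192.8] [551.8  99.5  26. ]
top white 898 [182.4 200.5] [534.5 124.2  26. ]
top black 32 [179.7 206.2] [519.9 125.3  55. ]
top disc 1933 [178.  210.7] [512.4 135.8  14. ]
250 300 [ 178.7  -21.2 -906.5] [198 230 237]
220 250 [423.4  41.6   4. ] [  0  45 137]
181 230 [469.  128.1  17. ] [124 125 129]
196 205 [524.3  93.7  26.3] [250 253 253]
278 218 [494.  -89.3  25. ] [242 126  39]
284 240 [ 445.1 -102.1   23.5] [242 126  37]
scene blue 33 [54.4  1.2] [967.4 893.6  11. ]
scene blue 102 [257.6 240.7] [491.8 -89.9  11. ]
scene blue 97 [249.9 261.6] [441.6 -97.9  11. ]
scene yellow 12 [203.7 196.8] [534.3  68.5  14. ]
scene red 11 [188.4 174.9] [563.7 125.7  26. ]
scene red 14 [195.2 183.6] [549.9  98.7  26. ]
scene white 704 [182.6 186.5] [530.2 119.8  26. ]
scene black 89 [174.9 185.2] [510.3 122.   55. ]
scene disc 1505 [171.5 198.8] [496.8 130.1  14. ]
```

View pics/c1.png

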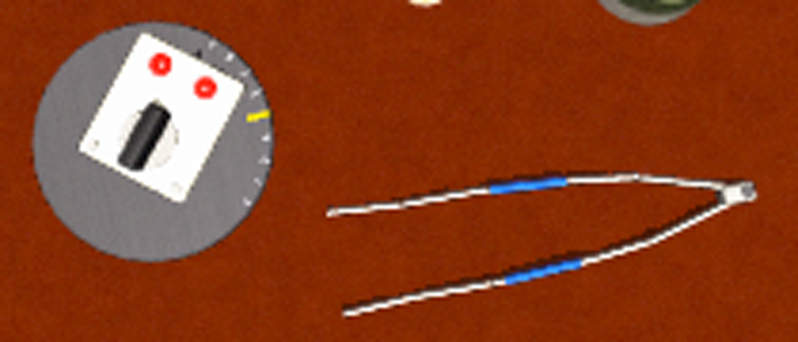

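```bash
python3 -m pendant '-.42 -.31 0 0 0 0 45; -.84 -.62 0 0 0 0 45'; python3 -m pendant '-.42 -.31 0 0 0 0 45; -.84 -.62 0 0 0 0 45'; python3 -m pendant '-.42 -.31 0 0 0 0 45; -.84 -.62 0 0 0 0 45'; python3 -m pendant '-.42 -.31 .2 0 0 0 45; -.84 -.62 .6 0 0 0 45;-.84 -.62 .6 0 0 0 45'
python3 - <<'E'
from h import *
s=robot.sense();print(s['time_s'],s['position'],s['finger_gap'],s['wrist_force'],shift([520.7,132,180]));M=R.from_rotvec(s['orientation']).as_matrix();print(np.arctan2(M[1,1],M[0,1]))
E
```

```text
time_s: 0.95
position: [325.1, 496.4, 303.7]
orientation: [0.678, 3.067, -0.0]
wrist_force: [0.7, -0.6, 0.8]
finger_gap: 0.604
time_s: 1.2
position: [375.5, 404.0, 304.1]
orientation: [0.681, 3.067, 0.001]
wrist_force: [0.6, 0.3, 0.7]
finger_gap: 0.523
time_s: 1.45
position: [425.4, 312.3, 304.2]
orientation: [0.681, 3.066, 0.001]
wrist_force: [1.0, 0.5, 0.1]
finger_gap: 0.528
time_s: 1.82
position: [475.0, 217.3, 241.7]
orientation: [-0.691, -3.062, 0.007]
wrist_force: [-0.7, 0.5, 0.2]
finger_gap: 0.524
1.825 [475.01831086 217.30993963 241.67240571] 0.5239084228586314 [-0.71004891  0.53334549  0.21071874] [-0.77991753 -0.5709061   0.61854966]
1.12663636806685
```

```bash
python3 -m pendant '-.4 -.29 .3 0 0 .007 45; -.78 -.57 .62 0 0 .014 45; -.78 -.57 .62 0 0 .014 45; -.78 -.57 .62 0 0 .014 45'
python3 - <<'E'
from h import *
s=robot.sense();print(s['position'],s['wrist_force'],shift([520.7,132,105]));M=R.from_rotvec(s['orientation']).as_matrix();print(np.arctan2(M[1,1],M[0,1]),M[:,2])
I,D=robot.read_camera('scene');cv2.imwrite('pics/s2.png',cv2.resize(I[60:260,80:330],None,fx=3,fy=3))
E
```

```text
time_s: 2.33
position: [521.1, 138.8, 182.3]
orientation: [-0.746, -3.052, -0.002]
wrist_force: [-0.9, -0.2, 0.0]
finger_gap: 0.527
[521.09329992 138.77052239 182.28639836] [-0.91231783 -0.16167782  0.0243642 ] [-0.02795771 -0.06266686  0.77279327]
1.091081790125221 [ 2.42416659e-04  1.02406996e-03 -9.99999446e-01]
```

View pics/s2.png

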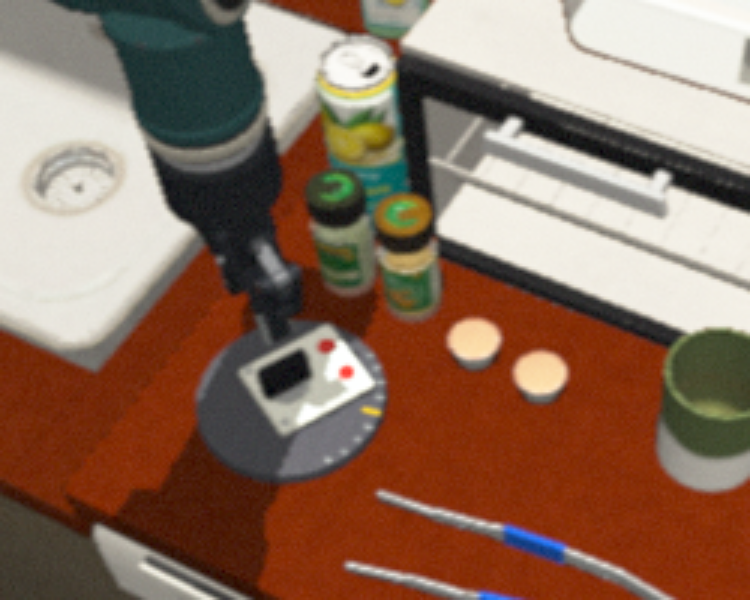

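```bash
python3 -m pendant '-.03 -.06 .3 0 0 0 45; -.03 -.06 .6 0 0 0 45; -.03 -.06 .77 0 0 0 45; -.03 -.06 .77 0 0 0 45; -.03 -.06 .77 0 0 0 30;-.03 -.06 .77 0 0 0 20'
python3 - <<'E'
from h import *
s=robot.sense();print(s['position'],s['wrist_force'],s['wrist_torque'],shift([520.7,132,105]))
I,D=robot.read_camera('scene');cv2.imwrite('pics/s3.png',cv2.resize(I[120:230,120:260],None,fx=5,fy=5))
E
```

```text
time_s: 3.12
position: [521.6, 131.1, 106.0]
orientation: [0.747, 3.05, 0.002]
wrist_force: [1.1, -1.9, 0.8]
finger_gap: 0.235
[521.61926967 131.09591257 105.99613052] [ 1.11689548 -1.91390883  0.83175656] [-0.02513859 -0.01613677 -0.0084048 ] [0.01234491 0.00375083 0.00995014]
```

View pics/s3.png

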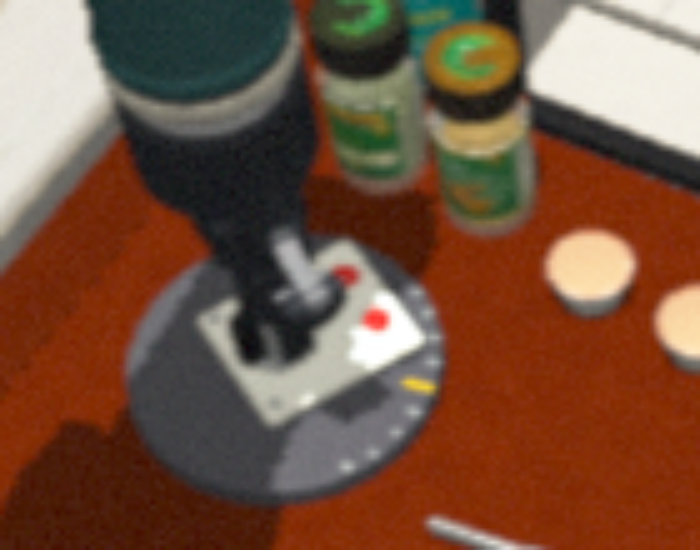

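The fingers straddle the bar. Now close and check.

```bash
python3 -m pendant '0 0 0 0 0 0 10;0 0 0 0 0 0 8;0 0 0 0 0 0 8'
python3 - <<'E'
from h import *
s=robot.sense();M=R.from_rotvec(s['orientation']).as_matrix();print(s['position'],s['wrist_torque'],M.T@s['wrist_force'],np.arctan2(M[1,1],M[0,1]))
E
```

```text
time_s: 3.55
position: [522.1, 132.2, 106.0]
orientation: [0.746, 3.049, 0.004]
wrist_force: [1.4, 5.6, 6.4]
finger_gap: 0.127
[522.06483905 132.17315796 105.96403715] [ 0.79240279 -0.0990502  -0.07452668] [ 1.38281037  5.62930274 -6.34401872] 1.0907285000017521
```

```bash
python3 -m pendant '0 0 0 0 0 .045 8;0 0 0 0 0 .09 8;0 0 0 0 0 .135 8;0 0 0 0 0 .18 8;0 0 0 0 0 .225 8;0 0 0 0 0 .273 8;0 0 0 0 0 .273 8;0 0 0 0 0 .273 8'
python3 - <<'E'
from h import *
s=robot.sense();M=R.from_rotvec(s['orientation']).as_matrix();print(s['position'],s['wrist_torque'],M.T@s['wrist_force'],np.arctan2(M[1,1],M[0,1]))
for n in('top','scene'):
    I,D=robot.read_camera(n);np.savez(n+'4.npz',I=I,D=D)
    if n=='scene':cv2.imwrite('pics/s4.png',cv2.resize(I[120:230,120:260],None,fx=5,fy=5))
    else:cv2.imwrite('pics/t4.png',cv2.resize(I[160:260,120:260],None,fx=5,fy=5))
from m import measure
measure('top',np.load('top4.npz')['I']);measure('scene',np.load('scene4.npz')['I'])
E
```

```text
time_s: 4.55
position: [521.8, 131.9, 106.0]
orientation: [1.948, 2.464, 0.004]
wrist_force: [0.1, 4.2, 8.4]
finger_gap: 0.124
[521.75065525 131.91085776 105.97605685] [ 0.77486776  0.14635218 -0.06341567] [ 4.08216563  1.12967817 -8.35699321] 0.23292113152570076
top blue 14 [281.5 218.1] [494.3 -98.1  11. ]
top blue 15 [272.1 219.1] [492.2 -76.8  11. ]
top blue 39 [282.8 240.9] [ 442.9 -100.3   11. ]
top yellow 12 [207.5 200. ] [536.3  69.3  14. ]
top red 27 [195.6 195.3] [546.2  94.8  26. ]
top red 27 [198.4 208.3] [517.   88.3  26. ]
top white 476 [193.8 204.4] [525.7  98.7  26. ]
top black 233 [179.8 202.5] [528.  125.3  55. ]
top black 11 [172.1 229.4] [470.1 141.2  55. ]
top black 3 [172.7 233.3] [461.6 139.9  55. ]
top disc 309 [173.7 197. ] [543.6 145.8  14. ]
top disc 213 [187.1 182.2] [577.2 115.9  14. ]
top disc 699 [191.9 221.2] [488.6 104.3  14. ]
scene blue 101 [257.6 240.7] [491.8 -89.9  11. ]
scene blue 97 [250.1 261.7] [441.7 -98.3  11. ]
scene yellow 13 [203.3 196.5] [534.4  69.5  14. ]
scene red 11 [195.4 186.1] [544.3  94.8  26. ]
scene red 12 [191.2 196.9] [515.   87.7  26. ]
scene white 527 [186.5 192.9] [519.4 102.6  26. ]
scene black 442 [171.5 171.4] [538.4 149.5  55. ]
scene disc 1573 [172.7 196.1] [504.1 131.7  14. ]
```

View pics/s4.png

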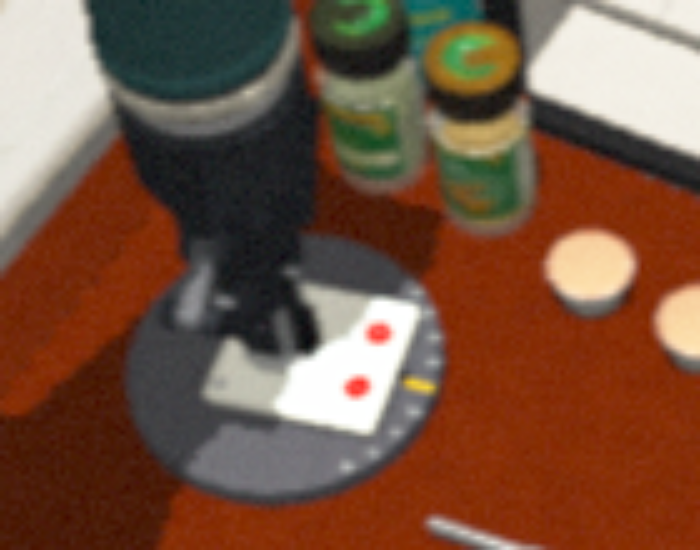

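View pics/t4.png

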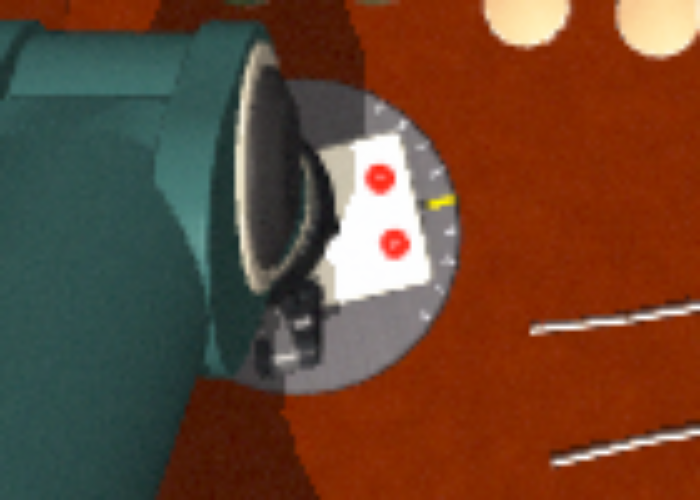

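```bash
cat > fine.py <<'E'
from h import *
# weighted centroids from averaged frames; axis from dots+rotation
def fine(k=6):
    out=[]
    for n in('top','scene'):
        A=np.mean([robot.read_camera(n)[0].astype(float) for _ in range(k)],0)
        b,g,r=A[...,0],A[...,1],A[...,2]
        c0=(181,207) if n=='top' else (178,193); V,U=np.mgrid[0:384,0:512]; w=np.hypot(U-c0[0],V-c0[1])<(33 if n=='top' else 32)
        Y=np.clip(np.minimum(r,g)-b-40,0,None)*w; Y[np.hypot(U-207,V-200 if n=='top' else V-197)>8]=0
        y=ray_z(n,(Y*U).sum()/Y.sum(),(Y*V).sum()/Y.sum(),14)[:2]
        Rd=np.clip(r-np.maximum(g,b)-90,0,None)*w
        m=cv2.connectedComponentsWithStats((Rd>20).astype(np.uint8)); big=[i for i in range(1,m[0]) if 8<=m[2][i,4]<60]
        d=[]
        for i in sorted(big,key=lambda i:-m[2][i,4])[:2]:
            k_=cv2.dilate((m[1]==i).astype(np.uint8),np.ones((3,3)))*Rd; d.append(ray_z(n,(k_*U).sum()/k_.sum(),(k_*V).sum()/k_.sum(),26)[:2])
        d.sort(key=lambda p:p[0]); mid=(d[0]+d[1])/2; e=d[1]-d[0]; a=np.arctan2(e[1],e[0]); f=np.array([np.sin(a),-np.cos(a)]); ax=mid-42*f
        al=np.arctan2(*( (y-ax)*[1,-1])); al2=np.arctan2(*((y-[521.8,132.3] if n=='top' else y-[520.1,131.8])*[1,-1]))
        print(n,'dots',d,'mid',mid,'sep',np.linalg.norm(e),'head',a,'axis',ax,'line',al,al2,'r',np.linalg.norm(y-ax),'resid',a-al)
if __name__=='__main__':
    np.set_printoptions(precision=2,suppress=True); fine(4)
E
python3 fine.py
```

```text
top dots [array([517.04,  88.03]), array([546.28,  94.76])] mid [531.66  91.39] sep 29.997263324698274 head 0.22632100280845524 axis [522.24 132.32] line 0.21768848182960232 0.2242674555798776 r 65.40074029456278 resid 0.00863252097885292
scene dots [array([514.83,  87.93]), array([543.99,  94.8 ])] mid [529.41  91.37] sep 29.957069790278602 head 0.23169093901401608 axis [519.77 132.24] line 0.22706091908118287 0.22354517745985628 r 64.69978407228993 resid 0.0046300199328332126
```

Here the pointer tip meets the yellow line at (205,200) in full-frame pixels. Both cameras put the residual at under 0.01 rad. Release and rise, then locate the tweezers precisely.

```bash
python3 -m pendant '0 0 0 0 0 0 20;0 0 0 0 0 0 35;0 0 0 0 0 0 35;0 0 -.3 0 0 0 35;0 0 -.8 0 0 0 60;0 0 -.8 0 0 0 80'
python3 fine.py
python3 - <<'E'
from h import *
np.set_printoptions(precision=3,suppress=True)
s=robot.sense();M=R.from_rotvec(s['orientation']).as_matrix();print(s['time_s'],s['position'],s['finger_gap'],np.arctan2(M[1,1],M[0,1]))
for p in((226,226),(230.8,252.4)): print('tip',ray_z('top',*p,14))
print('joint',ray_z('top',336.5,220,18))
A=np.mean([robot.read_camera('top')[0].astype(float) for _ in range(4)],0)
V,U=np.mgrid[0:384,0:512];B=np.clip(A[...,0]-A[...,2]-40,0,None)*((U>255)&(U<310)&(V>205)&(V<255))
ps=[]
for m in(V<229,V>=229):
    W=B*m;u,v=(W*U).sum()/W.sum(),(W*V).sum()/W.sum();ps.append(ray_z('top',u,v,20));print(u,v,ps[-1])
o=(ps[0]+ps[1])/2;e=ps[0]-ps[1];print('origin',o,'ang',np.arctan2(e[1],e[0]),np.linalg.norm(e));print(shift([o[0],o[1],150]))
E
```

```text
time_s: 5.8
position: [522.9, 130.9, 188.0]
orientation: [1.948, 2.461, 0.009]
wrist_force: [-0.0, -0.3, -1.0]
finger_gap: 0.819
top dots [array([517.02,  88.02]), array([546.27,  94.77])] mid [531.65  91.39] sep 30.01335586457086 head 0.22688449466324975 axis [522.2  132.32] line 0.21864326854863977 0.2246411741054215 r 65.36633907364674 resid 0.008241226114609979
scene dots [array([514.83,  87.9 ]), array([543.98,  94.81])] mid [529.41  91.36] sep 29.95058893316149 head 0.23286105850213373 axis [519.71 132.22] line 0.22765969935261704 0.22329303770497666 r 64.7178660214602 resid 0.005201359149516693
6.2 [520.521 130.529 183.933] 0.935054580331917 0.23212621275238837
tip [477.251  27.423  14.   ]
tip [418.274  16.71   14.   ]
joint [ 488.851 -221.384   18.   ]
278.4776684659586 218.4371408671426 [493.212 -90.686  20.   ]
282.4365915455394 241.06040805440725 [442.724 -98.875  20.   ]
origin [467.968 -94.781  20.   ] ang 0.16079988248016788 51.14857870018102
[-2.072 -1.033  0.346]
```

```bash
python3 -m pendant '-.5 -.25 .1 0 0 .01 75; -.95 -.48 .2 0 0 .02 75'; python3 -m pendant '-.45 -.25 .1 0 0 0 75; -.9 -.5 .15 0 0 0 75; -.9 -.5 .15 0 0 0 75; -.9 -.5 .15 0 0 0 75'
python3 - <<'E'
from h import *
np.set_printoptions(precision=3,suppress=True)
s=robot.sense();M=R.from_rotvec(s['orientation']).as_matrix();print(s['time_s'],s['position'],s['finger_gap'],np.arctan2(M[1,1],M[0,1]),M[:,2],shift([468,-95,75]))
E
```

```text
time_s: 6.65
position: [495.9, 26.2, 164.7]
orientation: [2.025, 2.401, 0.0]
wrist_force: [0.0, -0.5, 0.1]
finger_gap: 0.88
time_s: 7.15
position: [462.4, -69.6, 150.0]
orientation: [2.026, 2.401, 0.001]
wrist_force: [-0.2, 0.6, -1.1]
finger_gap: 0.876
7.15 [462.366 -69.637 149.975] 0.8764064961508565 0.16930624500535413 [ 0.  0. -1.] [-0.26   0.012  0.75 ]
```

```bash
python3 -m pendant '-.26 .01 0 0 0 0 75; -.26 .01 .4 0 0 0 75;-.26 .01 .74 0 0 0 75;-.26 .01 .75 0 0 0 75;-.26 .01 .75 0 0 0 75'
python3 - <<'E'
from h import *
np.set_printoptions(precision=3,suppress=True)
s=robot.sense();print(s['time_s'],s['position'],s['wrist_force'],shift([468,-95,75]))
I,D=robot.read_camera('scene');cv2.imwrite('pics/s5.png',cv2.resize(I[170:290,180:330],None,fx=5,fy=5))
E
```

```text
time_s: 7.78
position: [468.2, -94.7, 75.6]
orientation: [2.023, 2.402, 0.001]
wrist_force: [-0.1, -0.3, 0.7]
finger_gap: 0.882
7.775 [468.215 -94.725  75.587] [-0.097 -0.343  0.749] [-0.002 -0.003  0.006]
```

View pics/s5.png

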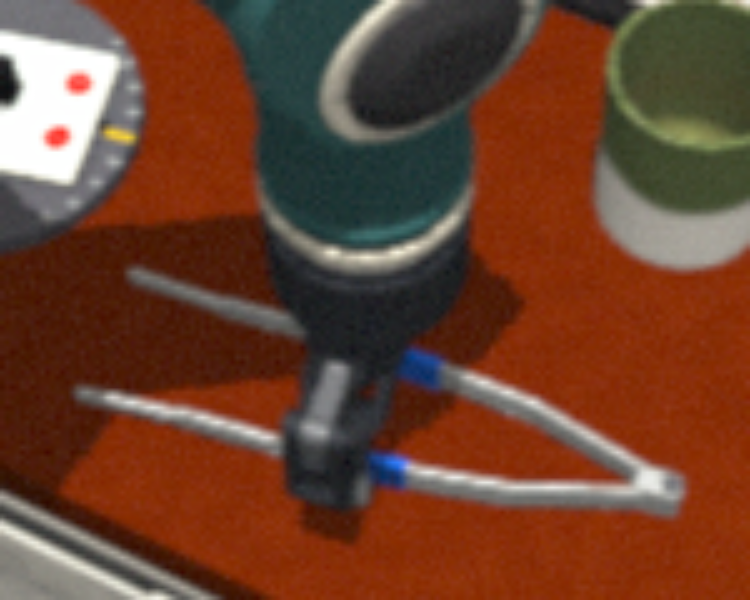

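```bash
python3 -m pendant '0 0 0 0 0 0 62;0 0 0 0 0 0 56;0 0 0 0 0 0 51;0 0 0 0 0 0 46;0 0 0 0 0 0 41;0 0 0 0 0 0 41;0 0 0 0 0 0 41'
cat > tips.py <<'E'
from h import *
np.set_printoptions(precision=3,suppress=True)
import sys
def look(name,win,k=1):
    s=robot.sense();M=R.from_rotvec(s['orientation']).as_matrix()
    print(s['time_s'],s['position'],'gap',s['finger_gap']*85.4,np.arctan2(M[1,1],M[0,1]),s['wrist_force'])
    for n in('top','scene'):
        I,D=robot.read_camera(n);np.savez(f'{n}_{name}.npz',I=I,D=D)
        x0,x1,y0,y1=win[n];cv2.imwrite(f'pics/{n}_{name}.png',cv2.resize(I[y0:y1,x0:x1],None,fx=5,fy=5,interpolation=cv2.INTER_CUBIC))
E
python3 - <<'E'
from tips import *
look('a',{'top':(200,350,200,270),'scene':(185,335,200,290)})
a=cv2.imread('pics/top_a.png');b=cv2.imread('pics/scene_a.png');c=np.vstack([a,b]);cv2.imwrite('pics/ab.png',cv2.resize(c,None,fx=.74,fy=.74))
E
```

```text
time_s: 8.7
position: [469.0, -95.4, 76.8]
orientation: [2.024, 2.399, 0.005]
wrist_force: [-0.8, 1.4, 13.2]
finger_gap: 0.483
8.7 [468.995 -95.369  76.821] gap 41.24171141850047 0.16918167573228568 [-0.821  1.376 13.203]
```

View pics/ab.png

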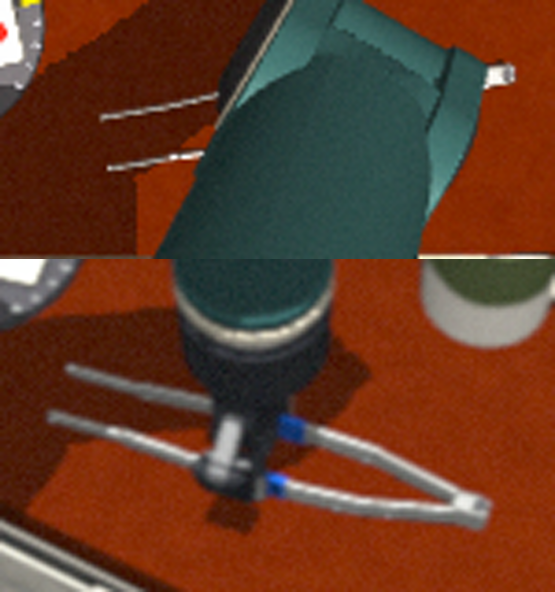

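The tips have closed to about the 30 mm gap. The joined end could come close to the mug at the target, so I check that clearance from the depth map while lifting.

```bash
python3 -m pendant '0 0 -.05 0 0 0 41;0 0 -.15 0 0 0 41;0 0 -.3 0 0 0 41;0 0 -.3 0 0 0 41'
python3 - <<'E'
from tips import *
d=np.load('top1.npz');W=cloud('top',d['D']);ds=np.load('scene1.npz');Ws=cloud('scene',ds['D'])
for n,w in(('top',W),('scene',Ws)):
    m=(w[...,0]>540)&(w[...,0]<720)&(w[...,1]>-260)&(w[...,1]<-110)&(w[...,2]>12)&(w[...,2]<125)
    P=w[m]
    print(n,len(P),P.min(0),P.max(0))
    for z0,z1 in((12,40),(40,70),(70,125)):
        q=P[(P[:,2]>=z0)&(P[:,2]<z1)]
        if len(q): print(z0,z1,len(q),np.percentile(q,2,axis=0),np.percentile(q,98,axis=0), 'min x for y in -175..-140', q[(q[:,1]>-175)&(q[:,1]<-140)][:,0].min(initial=9999))
e=588.7,-155
look('b',{'top':(195,345,190,270),'scene':(185,335,170,290)})
I=np.load('top_b.npz')['I'];a=cv2.resize(I[140:270,195:345],None,fx=5,fy=4.6,interpolation=cv2.INTER_CUBIC)[:600];cv2.imwrite('pics/b.png',a)
E
```

```text
time_s: 9.3
position: [468.2, -95.4, 106.3]
orientation: [2.024, 2.4, 0.003]
wrist_force: [-1.2, 0.1, -0.5]
finger_gap: 0.48
top 1833 [ 589.787 -250.92    12.002] [ 719.773 -110.79   124.822]
12 40 706 [ 591.953 -212.857   12.211] [ 719.049 -113.808   38.907] min x for y in -175..-140 590.2434067747413
40 70 313 [ 590.358 -244.676   40.388] [ 690.291 -127.656   69.229] min x for y in -175..-140 589.9020689848714
70 125 814 [ 590.74  -234.113   71.388] [ 688.969 -128.323  120.829] min x for y in -175..-140 589.786807474085
scene 2907 [ 585.698 -251.003   12.1  ] [ 719.71  -110.027  124.813]
12 40 607 [ 587.976 -250.029   13.261] [ 713.84  -112.861   39.295] min x for y in -175..-140 586.4121716551028
40 70 708 [ 587.79  -250.061   40.747] [ 687.698 -131.482   69.535] min x for y in -175..-140 585.697534134751
70 125 1592 [ 588.332 -249.819   71.336] [ 711.092 -129.31   121.545] min x for y in -175..-140 586.3477002799257
9.3 [468.206 -95.43  106.274] gap 41.000558422412496 0.16954843887671694 [-1.194  0.081 -0.512]
```

View pics/scene_b.png

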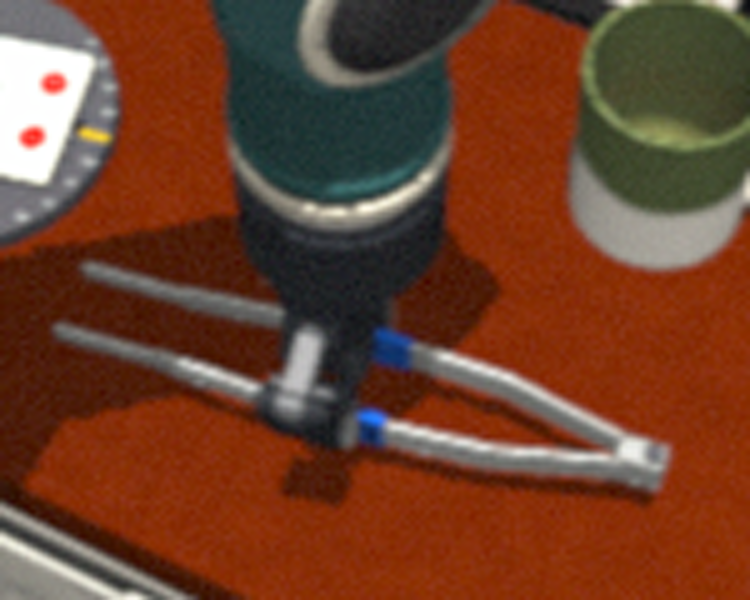

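The tweezers lifted level with the gap held at 41.0 mm. The mug front is at x≈588 mm, so exact head alignment would hit it. Keeping the present yaw, 0.06 rad off, clears it by about 8 mm and costs under 1 mm at the tips.

```bash
python3 -m pendant '.08 .12 0 0 0 0 41;.2 .34 0 0 0 0 41;.33 .57 0 0 0 0 41;.45 .79 0 0 0 0 41;.53 .92 0 0 0 0 41;.54 .94 0 0 0 0 41;.54 .94 0 0 0 0 41'
python3 - <<'E'
from tips import *
look('c',{'top':(150,260,170,230),'scene':(150,300,150,270)})
d=np.load('top_c.npz');a=cv2.resize(d['I'][175:230,170:270],None,fx=7,fy=7,interpolation=cv2.INTER_CUBIC)
I=np.load('scene_c.npz')['I'];b=cv2.resize(I[165:220,175:275],None,fx=7,fy=7,interpolation=cv2.INTER_CUBIC)
cv2.imwrite('pics/c.png',cv2.resize(np.vstack([a,b]),None,fx=.77,fy=.77))
E
```

```text
time_s: 10.28
position: [550.3, -26.7, 104.6]
orientation: [-2.026, -2.401, 0.001]
wrist_force: [0.4, -0.4, -1.0]
finger_gap: 0.482
10.275 [550.33  -26.743 104.612] gap 41.14279958920865 0.1689366317470247 [ 0.362 -0.383 -0.974]
```

View pics/c.png

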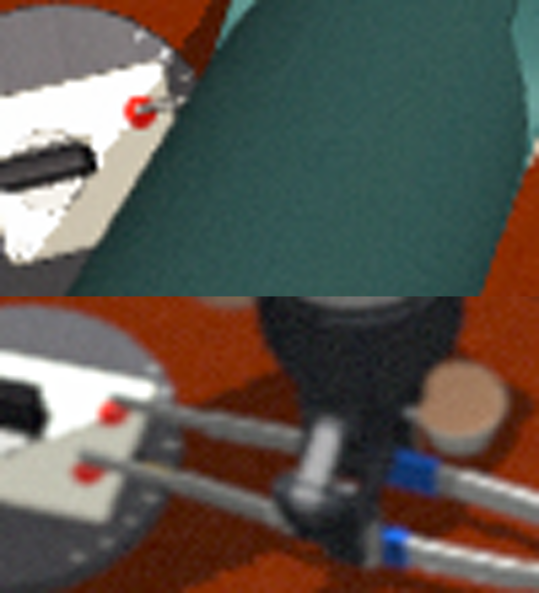

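Run:
```python
from h import *
np.set_printoptions(precision=1,suppress=True,linewidth=150)
for z in(32,36,39,42): print(z,'top',ray_z('top',196.9,194.5,z),'scene far',ray_z('scene',196.9,184.8,z),'near',ray_z('scene',190.2,195,z))
d=np.load('scene_c.npz');W=cloud('scene',d['D'])
print('z map far blade');print(W[180:200,192:236:2,2])
t=np.load('top_c.npz');Wt=cloud('top',t['D']);print(Wt[190:199,190:206,2]);print(t['I'][190:199,190:206].mean(-1).astype(int))
# blade z: residual heights along both blades using scene depth, project to tool frame
s=robot.sense();M=R.from_rotvec(s['orientation']).as_matrix();p=np.array(s['position'])
L=(W-p)@M; m=(abs(L[...,0])<140)&(abs(L[...,1])<32)&(W[...,2]>27)&(W[...,2]<60)
for x0 in range(-135,125,10):
    q=m&(L[...,0]>=x0)&(L[...,0]<x0+10)
    if q.sum()>2: print(x0,q.sum(),np.percentile(W[...,2][q],[10,50,95]),np.percentile(L[...,1][q],[5,95]))
```

```text
32 top [547.3  91.1  32. ] scene far [545.6  90.7  32. ] near [515.4  89.4  32. ]
36 top [546.9  90.6  36. ] scene far [543.4  88.8  36. ] near [513.3  87.5  36. ]
39 top [546.7  90.2  39. ] scene far [541.8  87.4  39. ] near [511.8  86.1  39. ]
42 top [546.4  89.9  42. ] scene far [540.1  85.9  42. ] near [510.3  84.7  42. ]
z map far blade
[[ 25.7  24.   23.9  25.1  13.5  12.6  15.   -1.   -1.3  -1.8   0.1  -0.8  -1.7   2.4  -3.1  -1.8  -2.2   0.3   1.  165.6 166.9 169.2]
 [ 23.2  20.6  25.5  26.5  25.4  25.1  11.1  -0.6  -2.7   1.7   1.5   0.1  -0.8  -1.9  -3.1   0.9  -2.2   1.6  -0.9 161.1 163.8 165.3]
 [ 24.3  39.1  22.6  21.7  27.8  24.3  11.5   9.1   1.   -0.7  -0.7  -1.    1.5   0.5  -1.1  -4.2   2.4  -0.6   0.5 130.7 159.3 162.7]
 [ 27.5  41.6  41.7  41.2  26.3  25.2  14.3  11.3  -1.1   1.8  -0.4  -1.1  -0.2  -2.8  -2.5  -1.8  -1.6  -1.1  -1.8 128.1 156.9 159.3]
 [ 24.5  23.4  38.   38.6  40.3  42.5  13.9  12.6  -1.    2.7  -0.9   1.4   0.7  -0.1  -2.6  -2.1   1.5  -1.5  -2.  129.5 153.8 155.9]
 [ 27.3  25.   33.8  39.6  39.8  40.   41.1  41.4  -2.2  -0.8   0.5   1.   -0.9  
[... 3640 characters left out ...]
1.8 40.5 45.8] [-17.6  10.5]
-75 41 [32.6 40.3 46.4] [-19.4  12. ]
-65 50 [32.4 40.5 48.3] [-20.9  14.3]
-55 46 [31.9 39.3 47.5] [-21.2  14.3]
-45 45 [33.5 41.1 46.9] [-22.5  15.9]
-35 45 [33.2 40.3 46.7] [-22.6  15.8]
-25 54 [31.4 41.6 49.2] [-23.   16.6]
-15 80 [32.2 46.3 57.1] [-29.6  19. ]
-5 14 [31.6 42.  56.5] [12.5 18.8]
25 4 [31.4 33.9 38.5] [-22.4 -21. ]
35 28 [33.2 40.8 45.4] [-22.1  16. ]
45 33 [34.6 41.1 45.7] [-20.9  15.2]
55 39 [34.3 40.8 45.3] [-20.4  15.4]
65 32 [34.3 41.1 45.8] [-19.7  14.3]
75 27 [33.  39.  43.6] [-18.6  13.9]
85 27 [35.1 39.7 43.6] [-19.1  14.6]
95 23 [35.8 40.3 42.6] [-19.   14.2]
105 33 [29.  38.9 42.9] [-19.3  14.9]
115 22 [27.6 38.3 42.5] [-23.8  14.5]
```

```bash
cat > ext.py <<'E'
from h import *
np.set_printoptions(precision=1,suppress=True,linewidth=150)
def ext(k=4):
    s=robot.sense();M=R.from_rotvec(s['orientation']).as_matrix();p=np.array(s['position']);zt=p[2]-76.8+11
    W=np.nanmean([cloud('scene',robot.read_camera('scene')[1]) for _ in range(k)],0)+[2.2,0,0]
    L=(W-p)@M; z=W[...,2]
    print('TCP',p,'gap',s['finger_gap']*85.4,'tipz exp',zt)
    for nm,sg in(('+tooly(b)',1),('-tooly(a)',-1)):
        q=(L[...,0]>90)&(L[...,0]<130)&(abs(L[...,1]-sg*16)<8)&(z>zt-3)&(z<zt+7)
        P=L[q]; n=np.argsort(P[:,0])
        e=P[:,0].max(); near=P[P[:,0]>e-12]; w=W[q][P[:,0]>e-12]
        print(nm,q.sum(),'end x',np.sort(P[:,0])[-4:],'y mid',np.median(near[:,1]),'z hi',np.percentile(w[:,2],90),'world mid',w.mean(0))
    q=(L[...,0]<-100)&(L[...,0]>-160)&(abs(L[...,1])<16)&(z>zt-8)&(z<zt+14)&(W[...,0]<588)
    print('joint end',np.sort(L[q][:,0])[:4],'y',np.percentile(L[q&(L[...,0]<-122)][:,1],[5,95]))
    q=(W[...,1]<-110)&(W[...,1]>-230)&(z>15)&(z<45)&(W[...,0]>580)&(W[...,0]<660); print('mug min x',np.sort(W[q][:,0])[[0,5,20]])
ext()
E
python3 ext.py
```

```text
TCP [550.2 -27.1 104.8] gap 41.18689911122447 tipz exp 39.01832832538388
+tooly(b) 33 end x [119.4 119.4 121.9 122. ] y mid 15.464120377527646 z hi 42.5078773577789 world mid [546.2  91.2  40.3]
-tooly(a) 37 end x [119.2 120.5 120.7 121.2] y mid -15.545448190657048 z hi 43.00900389491808 world mid [515.9  84.2  39.8]
joint end [-130.8 -130.8 -130.7 -130.2] y [-6.6  1.2]
mug min x [586.9 590.1 590.6]
```

```bash
python3 -m pendant '-.003 .009 .015 0 0 0 40.9;-.006 .017 .03 0 0 0 40.9;-.006 .017 .045 0 0 0 40.9;-.006 .017 .06 0 0 0 40.9;-.006 .017 .06 0 0 0 40.9;-.006 .017 .06 0 0 0 40.9'
python3 ext.py; python3 fine.py 2>&1 | tail -1
python3 - <<'E'
from tips import *
look('d',{'top':(150,260,170,230),'scene':(150,300,150,270)})
d=np.load('top_d.npz');a=cv2.resize(d['I'][175:230,170:270],None,fx=7,fy=7,interpolation=cv2.INTER_CUBIC)
I=np.load('scene_d.npz')['I'];b=cv2.resize(I[165:220,175:275],None,fx=7,fy=7,interpolation=cv2.INTER_CUBIC)
cv2.imwrite('pics/d.png',cv2.resize(np.vstack([a,b]),None,fx=.77,fy=.77))
E
```

```text
time_s: 11.32
position: [552.7, -26.6, 98.9]
orientation: [2.025, 2.401, 0.0]
wrist_force: [0.2, -0.4, -0.8]
finger_gap: 0.479
TCP [552.7 -26.6  98.9] gap 40.887672878976275 tipz exp 33.11720429894366
+tooly(b) 34 end x [118.3 118.9 121.  121. ] y mid 14.949965804896948 z hi 37.02784349922345 world mid [548.2  90.   34.2]
-tooly(a) 34 end x [117.5 117.6 120.3 120.5] y mid -15.543716586124864 z hi 36.907739591693705 world mid [518.3  83.3  34.4]
joint end [-130.9 -130.8 -130.5 -129.9] y [-7.3  2.2]
mug min x [589.2 590.  590.5]
IndexError: list index out of range
11.725 [552.727 -26.585  98.929] gap 41.110655972255145 0.16946871257648322 [ 0.004 -0.05   0.012]
```

View pics/d.png

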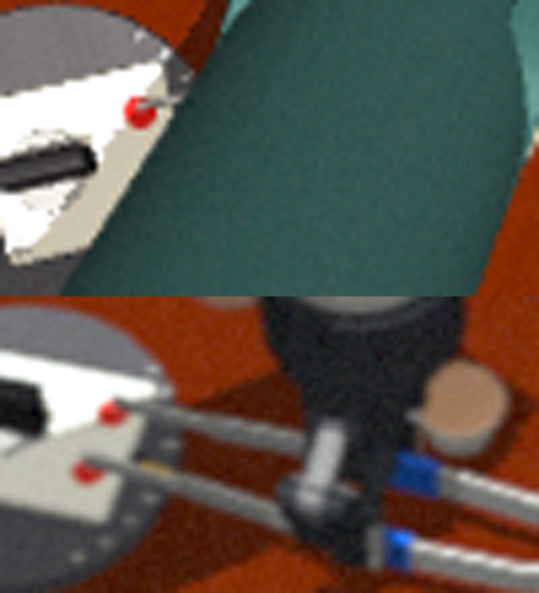

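Both tips sit over their dots. The far tip looks 1–2 mm toward +x, so I trim 1 mm and then hold.

```bash
python3 -m pendant '0 -.005 0 0 0 0 40.9;0 -.01 0 0 0 0 40.9;0 -.01 0 0 0 0 40.9;0 -.01 0 0 0 0 40.9;0 -.01 0 0 0 0 40.9;0 -.01 0 0 0 0 40.9'
python3 -m pendant '0 0 0 0 0 0 40.9;0 0 0 0 0 0 40.9;0 0 0 0 0 0 40.9;0 0 0 0 0 0 40.9;0 0 0 0 0 0 40.9;0 0 0 0 0 0 40.9;0 0 0 0 0 0 40.9;0 0 0 0 0 0 40.9;0 0 0 0 0 0 40.9;0 0 0 0 0 0 40.9;0 0 0 0 0 0 40.9;0 0 0 0 0 0 40.9'
python3 -m pendant '0 0 0 0 0 0 40.9;0 0 0 0 0 0 40.9;0 0 0 0 0 0 40.9;0 0 0 0 0 0 40.9;0 0 0 0 0 0 40.9;0 0 0 0 0 0 40.9;0 0 0 0 0 0 40.9;0 0 0 0 0 0 40.9;0 0 0 0 0 0 40.9;0 0 0 0 0 0 40.9;0 0 0 0 0 0 40.9;0 0 0 0 0 0 40.9'
python3 ext.py
python3 - <<'E'
from tips import *
look('e',{'top':(150,260,170,230),'scene':(150,300,150,270)})
d=np.load('top_e.npz');a=cv2.resize(d['I'][175:230,170:220],None,fx=7,fy=7,interpolation=cv2.INTER_CUBIC)
I=np.load('scene_e.npz')['I'];b=cv2.resize(I[165:220,175:225],None,fx=7,fy=7,interpolation=cv2.INTER_CUBIC)
cv2.imwrite('pics/e.png',np.hstack([a,b]))
E
```

```text
time_s: 12.58
position: [551.8, -26.8, 98.9]
orientation: [2.025, 2.401, 0.0]
wrist_force: [-0.3, -0.7, -0.5]
finger_gap: 0.479
time_s: 14.08
position: [551.7, -26.8, 98.9]
orientation: [2.025, 2.401, 0.0]
wrist_force: [-0.0, 0.3, -0.4]
finger_gap: 0.482
time_s: 15.58
position: [551.7, -26.8, 98.9]
orientation: [2.025, 2.401, 0.0]
wrist_force: [0.2, -0.7, -1.0]
finger_gap: 0.484
TCP [551.7 -26.8  98.9] gap 41.36960387308809 tipz exp 33.100428073797815
+tooly(b) 37 end x [118.8 120.3 120.6 121. ] y mid 14.821739259937056 z hi 36.38830697397521 world mid [547.2  89.9  34. ]
-tooly(a) 35 end x [118.4 119.8 120.  120.3] y mid -15.705392446436916 z hi 37.04976344126442 world mid [517.1  84.1  34.3]
joint end [-131.  -130.8 -130.4 -129.9] y [-6.8  2.8]
mug min x [589.4 590.  590.7]
15.775 [551.757 -26.777  98.909] gap 41.28592778311945 0.16938514572133534 [-1.342 -0.145  0.055]
```

View pics/e.png

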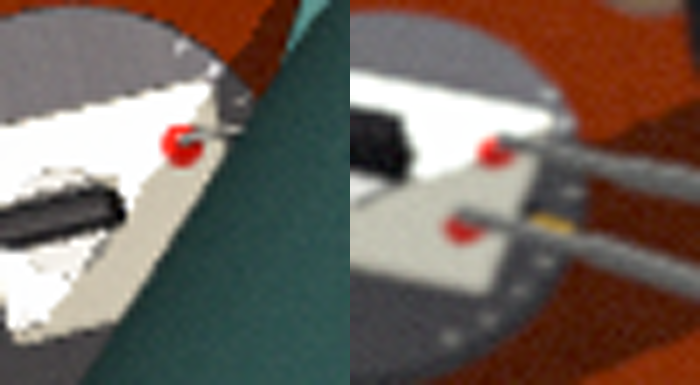

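```bash
python3 -c "
from plant import robot
print(robot.job_done(), robot.sense()['time_s'])"
```

```text
the job is handed in; nothing more can be done
the job is handed in; nothing more can be done
```

The gauge is set and the tweezers are squeezed and held over the dots; I handed the job in at about 16 s while still holding them. No verdict was reported.

- **Gauge:** I turned the head by its bar until the pointer met the yellow line. After release, both cameras put it within 0.01 rad. I could not re-measure it with the arm over it, but the last pictures show it unmoved.
- **Grip and gap:** I picked the tweezers up by the blue grips and squeezed them to 40.9 mm. The finger readings ranged from 40.9 to 41.4 mm, which means a tip gap of about 30 to 31 mm. The depth images gave 30.5 mm between the tips.
- **Hold:** The tips stayed level over the dots, about 1 mm from the dot centres and 3–4 mm above the plate. The pose was steady for more than 3 s, and the wrist force was near zero apart from noise.
- **Disagreement:** The far tip looked 1–2 mm toward +x in the top picture, more than the depth data said, so I trimmed it by 1 mm. The arm hid the near tip from the top camera, so I checked that tip only in the scene camera.
- **Alignment:** I left the tweezers about 0.06 rad off the head's direction so their joined end would clear the mug, by about 8 mm. This costs under 1 mm at each tip.
- **Bystanders:** The mug's front face measured unchanged. I ran no separate final check on the jars, creamers or can.

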